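# Dress the cheese display plank

## Robot

A 6-joint arm with a two-finger parallel gripper is mounted at the origin on the work surface. World frame = base frame: x ahead of the robot, y to its left, z up, the work surface at z = 0. Lengths are in mm, angles in rad, forces in N, time in s.
With the tool pointing down it reaches from about 350 to 775 mm from the base axis. Payload 7.3 kg.
Tool frame: the origin (TCP) lies at the very end of the fingers, on their centre line; the grasp point (between the pads) lies 19 mm behind it (r.pinch_z is the distance from the TCP to the grasp point, in mm); z points along the fingers, y is the line along which they close (so a half turn about z gives the same grasp; the last joint's range is limited). The gripper opens to 92 mm and grips with 3 to 60 N. Pads are 19 mm wide; open, the fingers measure 130 mm over their backs; the gripper's body (75 mm by 190 mm) begins 47 mm behind the grasp point.
Start: joints at [-1.253, 0.342, 1.524, -0, 1.275, -0.146], TCP at [234.883, -469.548, 226.741] pointing down, gripper open.
Joint ranges: [-2.53, 2.53], [-0.77, 2.02], [0.04, 2.7], [-1, 4.14], [0.28, 2.66], [-3.11, 3.11]. Speed limits (rad/s): [2.57, 2.57, 3.14, 3.14, 3.14, 3.14].

## Interface

Orientations are given as a 3x3 rotation matrix whose columns are the frame's x, y, z axes.
In Python, from rig import status, imaging, ticket, r gives the robot as it stands.
- The arm moves only by the shell command python3 -m jog 'ROWS' [FORCE]. ROWS is JSON, a list of rows, each a list of 3 entries, a list of its own where there are three numbers: the turn, a rotation vector about the tool's x, y, z in degrees, then the shift along the tool's x, y, z in mm, then the finger opening in mm, from 0 to 91.8. In form: [[[ax, ay, az], [dx, dy, dz], grip], ...]. A call has 1 to 12 rows; each row is the pose to reach, as a shift and turn from the pose commanded when the call began, along the tool's axes at that moment; what a row does not reach only later rows make up. A row lasts 1/12 s, in which the tool goes at most 41.7 mm and 7.16 degrees, less where a joint would pass 70% of its speed; a pose out of reach is approached as far as the arm can. A call with a gripper value outside its range is refused whole. The fingers move at their own pace and stop on an object; FORCE is the grip in N (left out, the last holds). Time passes only in rows, so rows that repeat a pose let the fingers close. It gives the time, the measured TCP pose, the force, the opening and the grip force at its end, in the units of the state.
- status.get_state(): the state, without advancing time (a new reading comes with each control period).
- imaging.camera(name): name is "scene" or "top" or "wrist"; returns the picture (400x640x3 uint8, red, green, blue); there is no depth.
- imaging.camera_info(name): a dict with "camera_matrix" (3x3 intrinsics, pixels), "k1" (the pictures are not rectified: a ray, as slopes to the right and down, at radius r is drawn at 1 + k1 r^2 times it, then the intrinsics apply), "pose" (4x4, takes a point from camera to world coordinates). Camera axes: x right, y down, z forward; pixel columns grow to the right and rows downward; lengths in mm; the calibration is good to about 2 mm. A picture is of the moment at which its call begins: read the wrist's pose just before it. camera_info takes no time and is no camera call; for the wrist camera it gives the pose at the moment of the call.
- ticket.finish_job(): hands the job in; it is judged then, once.
Trained networks look in the newest picture that a camera, given by its name, has taken for a name from the list of things; names that differ only in an ending like _2 or _b are one class to them, and where a whole thing is asked for, a point or a joint stands for the part that bears it (a point fixed in the world has none). Each returns a list of dicts, best first, with "confidence" (0 to 1); they miss things now and then, are a little off and sometimes report something else, mostly with a low value. They report only what shows in the picture. A call takes as long as a camera call. They do not tell look-alikes from the thing itself.
- imaging.spot_in(camera, query): "point" ([x, y, z] in mm, in world coordinates, good to about 4 mm: the middle of the surface that is visible of it).
- imaging.silhouettes(camera, query): "region" (400x640 bool, what is visible of it).
- imaging.landmark_of(camera, query): "point" ([x, y, z] in mm, in world coordinates, good to about 4 mm: a listed point, or the origin of a listed thing).
The state is a dict: "t": time; "joint_positions": joint angles; "dq": joint speeds; "effort": joint torques, N m; "position": TCP position; "ee_rot": TCP orientation; "force": force on the tool from outside, world axes, zero at the start; "wrist_torque": the same for the moment, N m; "gripper_width": finger opening in mm; "grasp_force": force on a finger pad.
Only numpy, scipy, OpenCV 4.12 (cv2) and the standard library are available. Lean on these libraries where they do the work, as an engineer would, in place of code of your own. Each camera call takes 0.05 s, during which the arm holds its last target. There are 200 camera calls.

## Task

Dress the display plank: stand the squat cheese wheel in the middle of the plank, halfway between the crock and the card holder, and set the small button cheese centred on top of it. Lay the brick-shaped cheese flat, halfway between the wheel and the crock with its long side square across the plank, and stand the tall drum cheese upright halfway between the wheel and the card holder, everything on the plank's lengthwise centre line. Leave the honey jar, the tumbler and the little wooden bowl standing where they are.

Things in the scene. Friction and masses are not known exactly. Their poses are not given: they have to be found in the camera images.
- wheel: the squat cheese wheel, pale yellow waxed rind: a round 64 mm across and 36 mm high with flat top and bottom and slightly bevelled rims (sides straight from 6 to 30 mm up); loose, about 115 g, standing on the bench; origin at the centre of its underside, z up its axis
- button: the small button cheese, same rind: a round 34 mm across and 24 mm high, flat top and bottom; loose, about 25 g; origin at the centre of its underside, z up its axis
- brick: the brick-shaped cheese, same rind: a rectangular block 80 mm long (its x), 40 mm wide (its y), 34 mm high (its z); loose, about 110 g, lying flat; origin at the centre of its underside
- drum: the tall drum cheese, same rind: a round 48 mm across and 60 mm high, flat ends; loose, about 110 g, standing upright; origin at the centre of its underside, z up its axis
- plank: the display plank, dark wood, fixed flat on the bench: 130 mm wide (its x, pointing away from the robot within 0.25 rad), 440 mm long (its y), 15 mm thick; origin at the centre of its underside, on the bench. Crock and card holder stand on its lengthwise centre line, 180 mm either side of the middle; which end is which changes
- crock: a small stoneware crock, blue with a white knobbed lid, fixed on the plank: 58 mm across, 55 mm high; origin at the centre of its underside, on the plank's top
- holder: the card holder, fixed on the plank: a light wooden block 70 mm long across the plank (its x), 30 mm along the plank, 22 mm high, with a blank upright white card, top edge 56 mm above its underside; origin at the centre of its underside, on the plank's top
- honey_jar: bystander: a small amber honey jar with brass lid, 44 mm across, 59 mm high; loose; origin at the centre of its underside
- tumbler: bystander: a white ceramic tumbler, 42 mm across, 58 mm high; loose; origin at the centre of its underside
- bowl: bystander: a small wooden bowl, 52 mm across, 28 mm high; loose; origin at the centre of its underside
Mind the look-alikes: they are no part of the job. Leave any white look-alike of the button alone. What is shaped like the brick but green is not meant.

How it is judged:
By the outcome, as a careful person would: the job done as asked, in the order asked, and still so for the second after the job is handed in, with the robot touching nothing.
It also fails if it takes over 115 s, if anything falls off the work surface, if the arm or the gripper's body presses on something with over 40 N, if the wrist force passes 120 N, or if a joint passes its speed limit or range.

## Working session

There is one attempt and no reset: what is moved stays moved. The work goes in short steps, Python scripts to look and compute and a shell command to move; the robot and the scene stay as the last step left them, time stands still between calls to the robot, and variables do not carry over. Pictures are saved under pics/ and viewed, at most 14 in all, crops included, and the job is handed in when it is done.

```bash
mkdir -p pics; ls
python3 - <<'E'
from rig import status, imaging, ticket, r
import cv2,numpy as np
s=status.get_state();print({k:np.round(v,3).tolist() for k,v in s.items()})
for n in("top","scene"):
    im=imaging.camera(n);cv2.imwrite(f"pics/{n}0.png",im[:,:,::-1])
    i=imaging.camera_info(n);print(n,np.round(i["camera_matrix"],1).tolist(),i["k1"],np.round(i["pose"],3).tolist())
    for q in("wheel","button","brick","drum","plank","crock","holder","honey_jar","tumbler","bowl"):
        for d in imaging.landmark_of(n,q):print(n,q,np.round(d["point"],0).tolist(),round(d["confidence"],2))
print(status.get_state()["t"])
E
```

```text
pics
{'t': 0.0, 'joint_positions': [-1.253, 0.343, 1.525, 0.0, 1.275, -0.146], 'dq': [-0.001, -0.0, 0.002, -0.001, 0.0, -0.001], 'effort': [-0.0, -43.124, -24.422, 0.072, 0.056, -0.0], 'position': [234.753, -469.139, 226.042], 'ee_rot': [[0.894, 0.447, -0.0], [0.447, -0.894, 0.001], [0.0, -0.002, -1.0]], 'force': [0.505, 0.215, -0.529], 'wrist_torque': [0.03, 0.052, 0.009], 'grasp_force': 0.0, 'gripper_width': 91.514}
top [[519.3, 0.0, 314.2], [0.0, 519.3, 197.3], [0.0, 0.0, 1.0]] -0.017541163444535136 [[0.029, -0.985, 0.169, 289.006], [-0.999, -0.031, -0.01, -22.632], [0.015, -0.169, -0.986, 1476.428], [0.0, 0.0, 0.0, 1.0]]
top wheel [398.0, 325.0, -0.0] 0.68
top button [382.0, -312.0, -2.0] 0.7
top button [406.0, -391.0, 3.0] 0.48
top brick [335.0, 74.0, 3.0] 0.8
top brick [455.0, 110.0, 2.0] 0.63
top drum [451.0, -116.0, -3.0] 0.73
top plank [631.0, 80.0, -2.0] 0.6
top crock [649.0, -100.0, 18.0] 0.53
top holder [611.0, 260.0, 18.0] 0.79
top honey_jar [432.0, 2.0, 2.0] 0.6
top tumbler [393.0, -209.0, -2.0] 0.76
top bowl [397.0, 210.0, -4.0] 0.54
scene [[393.7, 0.0, 315.8], [0.0, 393.7, 199.0], [0.0, 0.0, 1.0]] 0.01842238025600684 [[0.876, 0.349, -0.332, 832.04], [0.482, -0.632, 0.607, -610.446], [0.002, -0.692, -0.722, 715.232], [0.0, 0.0, 0.0, 1.0]]
scene wheel [394.0, 323.0, 3.0] 0.76
scene button [384.0, -314.0, 2.0] 0.79
scene button [408.0, -394.0, 3.0] 0.76
scene brick [454.0, 105.0, 1.0] 0.89
scene brick [336.0, 73.0, -2.0] 0.6
scene brick [399.0, 210.0, 2.0] 0.53
scene brick [645.0, -102.0, 11.0] 0.32
scene drum [449.0, -115.0, -1.0] 0.57
scene plank [630.0, 80.0, 2.0] 0.95
scene crock [642.0, -103.0, 13.0] 0.6
scene holder [612.0, 256.0, 16.0] 0.97
scene honey_jar [429.0, 4.0, -2.0] 0.8
scene tumbler [393.0, -213.0, 4.0] 0.58
scene bowl [403.0, 211.0, 0.0] 0.63
1.1
```

View pics/top0.png

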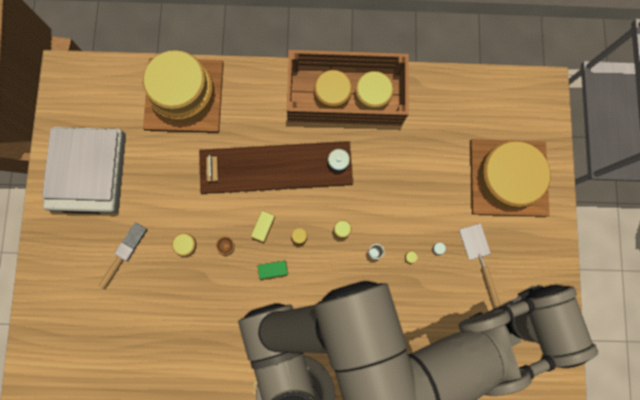

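View pics/scene0.png

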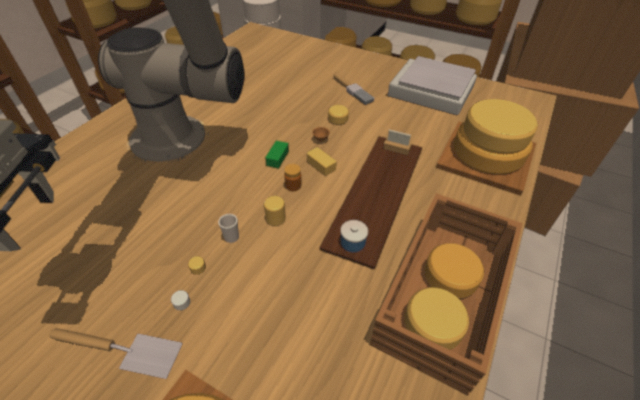

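Top view: the yellow button is at (411,257) and its white look-alike at (439,248). The yellow brick is at (263,226) and the green one at (272,269). The wheel is at (184,245), where the big cheeses on boards and in the crate at (333,88), (374,90), (175,80) and (516,174) could be confused with it. The drum is at (342,229), with the jar at (299,236). On the plank, the crock is at (338,160) and the holder at (211,168). I choose (184,245), (411,257), (263,226) and (342,229).

Next I'll fit the models to the silhouettes.

```bash
cat > h.py <<'E'
import numpy as np, cv2
from scipy.optimize import least_squares
from rig import status, imaging, ticket, r
def disc(R,z,n=40):
    a=np.linspace(0,2*np.pi,n);return np.c_[R*np.cos(a),R*np.sin(a),0*a+z]
def box(a,b,z0,z1): return np.array([[x,y,z] for x in(-a/2,a/2) for y in(-b/2,b/2) for z in(z0,z1)],float)
M=dict(wheel=np.r_[disc(32,6),disc(32,30),disc(29,36),disc(29,0)],button=np.r_[disc(17,0),disc(17,24)],
 brick=box(80,40,0,34),drum=np.r_[disc(24,0),disc(24,60)],plank=box(130,440,0,15),crock=np.r_[disc(29,0),disc(29,50)])
def proj(P,i):
    T=np.linalg.inv(i["pose"]);c=P@T[:3,:3].T+T[:3,3];s=c[:,:2]/c[:,2:]
    s=s*(1+i["k1"]*(s**2).sum(1,keepdims=True));K=i["camera_matrix"];return s@K[:2,:2].T+K[:2,2]
def place(n,x,y,yaw,z):
    c,s=np.cos(yaw),np.sin(yaw);return M[n]@np.array([[c,-s,0],[s,c,0],[0,0,1]]).T+[x,y,z]
def fit(n,mask,i,p0,z=0):
    """p0=[x,y] or [x,y,yaw]: match moments of the mask"""
    def mom(m,b=False):
        m=cv2.moments(m,b);u=m["m00"];o=[m["m10"]/u,m["m01"]/u]
        if len(p0)>2:
            a,bb=(m["mu20"]-m["mu02"])/u,2*m["mu11"]/u;h=np.hypot(a,bb);o+=[20*a/h,20*bb/h]
        return np.array(o)
    cs,_=cv2.findContours(mask.astype(np.uint8),0,2);t=mom(max(cs,key=cv2.contourArea).astype(np.float32))
    f=lambda p:mom(cv2.convexHull(proj(place(n,p[0],p[1],p[2] if len(p)>2 else 0,z),i).astype(np.float32)))-t
    s=least_squares(f,p0,diff_step=1e-3,x_scale=[100,100,1][:len(p0)])
    p=s.x;a=cv2.contourArea(cv2.convexHull(proj(place(n,p[0],p[1],p[2] if len(p)>2 else 0,z),i).astype(np.float32)))
    return p,cv2.contourArea(max(cs,key=cv2.contourArea))/a
def see(cam,n,p0,z=0,tol=60):
    """picture must be taken; fits the silhouette nearest p0"""
    i=imaging.camera_info(cam);best=None
    for d in imaging.silhouettes(cam,n):
        if d["region"].sum()<20: continue
        p,a=fit(n,d["region"],i,p0,z);e=np.hypot(*(p[:2]-p0[:2]))
        if e<tol and (best is None or e<best[0]): best=(e,p,a)
    return None if best is None else (np.round(best[1],3).tolist(),round(best[2],2))
E
python3 - <<'E'
from h import *
for cam in("top","scene"):
    im=imaging.camera(cam)
    for n,p,z in(("wheel",[396,324],0),("button",[383,-313],0),("brick",[454,108,.4],0),("drum",[450,-115],0),("crock",[646,-101],15),("plank",[631,80,.1],0)):
        print(cam,n,see(cam,n,p,z))
    for d in imaging.landmark_of(cam,"holder")[:1]:print(d["point"])
im=imaging.camera("top");c=[im[y-25:y+25,x-40:x+40] for x,y in((411,257),(263,240),(184,245),(342,229))]
cv2.imwrite("pics/crop.png",cv2.resize(np.vstack([np.hstack(c[:2]),np.hstack(c[2:])]),None,fx=5,fy=5)[:,:,::-1])
E
```

```text
top wheel ([394.139, 322.404], 0.9)
top button ([378.616, -314.242], 0.76)
top brick ([452.236, 104.723, -0.374], 0.87)
top drum ([448.721, -117.399], 0.75)
top crock ([644.486, -102.132], 0.81)
top plank ([626.611, 75.812, 0.094], 0.97)
[611.8, 260.5, 17.6]
scene wheel ([395.302, 325.429], 0.83)
scene button ([381.294, -312.851], 0.65)
scene brick ([454.462, 105.52, -0.424], 0.89)
scene drum ([451.5, -116.331], 0.87)
scene crock ([646.756, -102.071], 0.83)
scene plank ([631.014, 69.396, 0.087], 0.88)
[612.4, 258.2, 16.4]
```

View pics/crop.png

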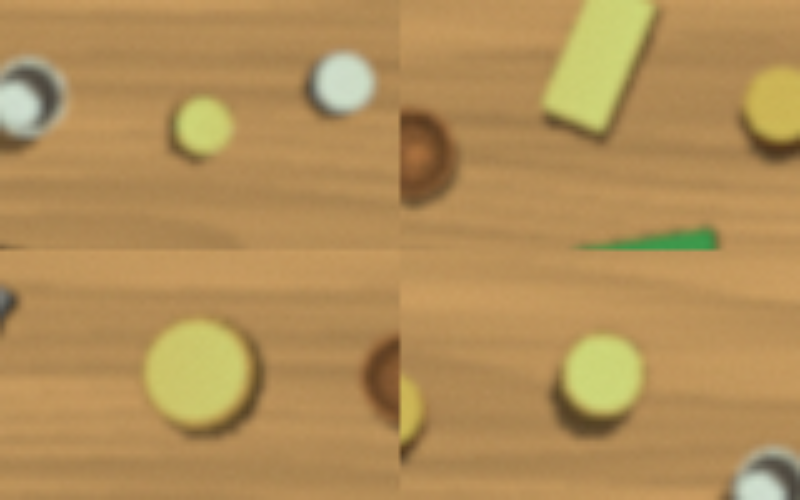

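The crop confirms the yellow button, yellow brick, wheel and drum, with the white button and green brick beside them. Next is a helper that works out the moves.

```bash
cat > go.py <<'E'
import sys; from h import *
from scipy.spatial.transform import Rotation as Rn
# usage: go.py x y z closing_angle_deg ... (several targets) -> turn and shift in current tool axes
s=status.get_state();R=s["ee_rot"]=np.array(s["ee_rot"]);p=np.array(s["position"])
print("t %.2f"%s["t"],"p",p.round(1).tolist(),"close-ang %.1f"%np.degrees(np.arctan2(R[1,1],R[0,1])),"F",np.round(s["force"],1).tolist(),"w %.1f g %.1f q6 %.2f"%(s["gripper_width"],s["grasp_force"],s["joint_positions"][5]))
a=[float(v) for v in sys.argv[1:]]
for k in range(0,len(a),4):
    t=np.radians(a[k+3]);y=np.array([np.cos(t),np.sin(t),0]);z=np.array([0,0,-1.]);Rt=np.c_[np.cross(y,z),y,z]
    print("turn",np.degrees(Rn.from_matrix(R.T@Rt).as_rotvec()).round(1).tolist(),"shift",(R.T@(np.array(a[k:k+3])-p)).round(1).tolist())
E
python3 go.py 440 -60 227 5.3
python3 -c "
from h import *
i=imaging.camera_info('wrist');s=status.get_state();print(np.round(np.array(s['ee_rot']).T@(i['pose'][:3,3]-s['position']),1),np.round(np.array(s['ee_rot']).T@i['pose'][:3,:3],2),i['camera_matrix'][0,0])"
```

```text
t 1.95 p [234.9, -469.5, 226.7] close-ang -63.4 F [0.3, -0.2, 0.6] w 91.8 g 0.0 q6 -0.15
turn [0.0, 0.0, -68.7] shift [366.6, -274.5, -0.3]
[  74.4    1.3 -157.4] [[-0.   -0.96 -0.27]
 [ 1.   -0.   -0.  ]
 [ 0.   -0.27  0.96]] 340.0508586910111
```

```bash
python3 -m jog '[[[0,0,-6],[36,-27,0],91.8],[[0,0,-12],[66,-50,0],91.8],[[0,0,-19],[99,-75,0],91.8],[[0,0,-25],[132,-100,0],91.8],[[0,0,-31],[165,-124,0],91.8],[[0,0,-37],[198,-149,0],91.8],[[0,0,-43],[231,-174,0],91.8],[[0,0,-50],[264,-199,0],91.8],[[0,0,-56],[297,-224,0],91.8],[[0,0,-62],[330,-248,0],91.8],[[0,0,-68.7],[366.6,-274.5,0],91.8],[[0,0,-68.7],[366.6,-274.5,0],91.8]]' 10
python3 - <<'E'
from h import *
im=imaging.camera("wrist");cv2.imwrite("pics/w1.png",im[:,:,::-1])
for n,p,z in(("brick",[454,107,-.4],0),("drum",[450,-116],0),("crock",[645.5,-102],15)): print(n,see("wrist",n,p,z))
E
python3 go.py 394.7 324 150 5.3
```

```text
t: 2.95
position: [441.9, -54.6, 227.0]
ee_rot: [[-0.104, 0.995, 0.002], [0.995, 0.104, 0.002], [0.002, 0.002, -1.0]]
force: [-1.0, -0.6, 0.8]
gripper_width: 91.8
grasp_force: 0.0
brick ([460.06, 98.563, -0.116], 0.72)
drum ([451.124, -119.432], 0.86)
crock ([636.614, -98.518], 0.52)
t 3.15 p [439.7, -60.5, 226.6] close-ang 5.2 F [0.9, -0.1, -0.5] w 91.6 g 0.0 q6 -0.40
turn [-0.0, 0.0, -0.1] shift [387.1, -9.7, 76.5]
```

View pics/w1.png

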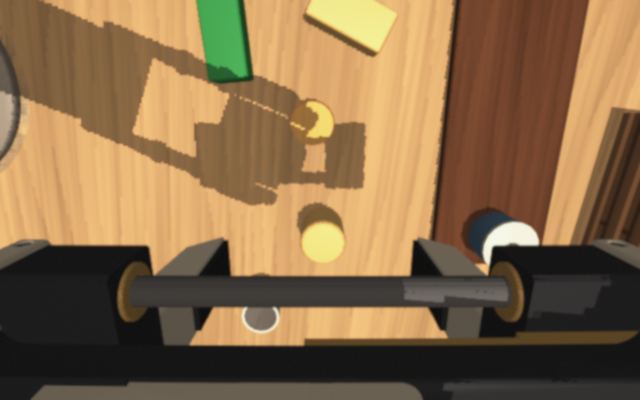

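The wrist view shows the drum at (322,235), the brick cut off at (350,20), the green block at (225,40), the honey jar at (313,120) and the crock at (505,238). The arm was still settling, so I won't use the wrist fits. Next stop is short of the wheel.

```bash
python3 -m jog '[[[0,0,0],[30,-2,0],91.8],[[0,0,0],[70,-3,0],91.8],[[0,0,0],[110,-5,0],91.8],[[0,0,0],[150,-6,0],91.8],[[0,0,0],[190,-7,0],91.8],[[0,0,0],[230,-8,0],91.8],[[0,0,0],[265,-9,0],91.8],[[0,0,0],[295,-10,0],91.8],[[0,0,0],[307,-10,0],91.8],[[0,0,0],[307,-10,0],91.8],[[0,0,0],[307,-10,0],91.8],[[0,0,0],[307,-10,0],91.8]]' 10
python3 - <<'E'
from h import *
im=imaging.camera("wrist");cv2.imwrite("pics/w2.png",im[:,:,::-1])
print(see("wrist","wheel",[395,324],0))
E
python3 go.py 394.7 324 150 5.3
```

```text
t: 4.15
position: [402.3, 242.9, 226.6]
ee_rot: [[-0.09, 0.996, -0.0], [0.996, 0.09, -0.001], [-0.001, -0.0, -1.0]]
force: [-0.0, 0.3, 0.8]
gripper_width: 92.0
grasp_force: 0.0
([399.525, 323.816], 0.95)
t 4.25 p [402.3, 243.0, 226.7] close-ang 5.1 F [0.3, -0.2, 0.5] w 91.5 g 0.0 q6 0.29
turn [0.0, 0.0, -0.2] shift [81.4, -0.3, 76.7]
```

```bash
python3 -m jog '[[[0,0,0],[28,1,20],91.8],[[0,0,0],[55,2,50],91.8],[[0,0,0],[75,2,85],91.8],[[0,0,0],[81.2,2,120],91.8],[[0,0,0],[81.2,2,155],91.8],[[0,0,0],[81.2,2,185],91.8],[[0,0,0],[81.2,2,207],91.8],[[0,0,0],[81.2,2,219],91.8],[[0,0,0],[81.2,2,222],91.8],[[0,0,0],[81.2,2,222],91.8],[[0,0,0],[81.2,2,222],80],[[0,0,0],[81.2,2,222],70]]' 15
python3 -m jog '[[[0,0,0],[0,0,0],62],[[0,0,0],[0,0,0],55],[[0,0,0],[0,0,0],50],[[0,0,0],[0,0,0],50],[[0,0,0],[0,0,0],50],[[0,0,0],[0,0,0],50]]' 15
python3 go.py 397 324 100 5.3
```

```text
t: 5.25
position: [397.3, 325.9, 5.9]
ee_rot: [[-0.091, 0.996, 0.002], [0.996, 0.091, 0.001], [0.001, 0.002, -1.0]]
force: [-0.9, 0.5, -0.1]
gripper_width: 82.8
grasp_force: 0.0
t: 5.75
position: [396.7, 326.0, 5.4]
ee_rot: [[-0.092, 0.996, 0.001], [0.996, 0.092, 0.0], [0.0, 0.001, -1.0]]
force: [-0.2, -1.6, 5.9]
gripper_width: 63.1
grasp_force: 15.0
t 5.75 p [396.7, 326.0, 5.4] close-ang 5.3 F [-0.2, -1.6, 5.9] w 63.1 g 15.0 q6 0.45
turn [0.1, -0.0, -0.0] shift [-2.0, 0.2, -94.6]
```

```bash
python3 -m jog '[[[0,0,0],[0,0,-15],50],[[0,0,0],[0,0,-45],50],[[0,0,0],[0,0,-80],50],[[0,0,0],[0,0,-120],50],[[0,0,0],[0,0,-155],50],[[0,0,0],[0,0,-180],50],[[0,0,0],[0,0,-195],50],[[0,0,0],[0,0,-195],50],[[0,0,0],[0,0,-195],50]]' 15
python3 go.py 640 -20 200 5.3
```

```text
t: 6.5
position: [396.2, 325.8, 199.6]
ee_rot: [[-0.092, 0.996, 0.001], [0.996, 0.092, 0.0], [0.0, 0.001, -1.0]]
force: [-1.0, -0.9, -1.3]
gripper_width: 62.8
grasp_force: 15.0
t 6.50 p [396.2, 325.8, 199.6] close-ang 5.3 F [-1.0, -0.9, -1.3] w 62.8 g 15.0 q6 0.45
turn [0.0, -0.0, -0.0] shift [-366.7, 210.9, -0.3]
```

```bash
python3 -m jog '[[[0,0,0],[-20,12,0],50],[[0,0,0],[-52,30,0],50],[[0,0,0],[-88,50,0],50],[[0,0,0],[-124,71,0],50],[[0,0,0],[-160,92,0],50],[[0,0,0],[-196,113,0],50],[[0,0,0],[-232,134,0],50],[[0,0,0],[-268,155,0],50],[[0,0,0],[-304,175,0],50],[[0,0,0],[-336,193,0],50],[[0,0,0],[-358,206,0],50],[[0,0,0],[-367,211,0],50]]' 15
python3 -m jog '[[[0,0,0],[0,0,0],50],[[0,0,0],[0,0,0],50],[[0,0,0],[0,0,0],50]]'
python3 - <<'E'
from h import *
i=imaging.camera_info("wrist");im=imaging.camera("wrist");cv2.imwrite("pics/w3.png",im[:,:,::-1])
print([np.round(d["point"],1).tolist() for d in imaging.landmark_of("wrist","holder")])
P=np.array([[645.5,-102,15],[612,259,15]]);print(proj(P,i))
for cam in("top","scene"):
  for k in range(4):
    imaging.camera(cam);print(cam,[np.round(imaging.landmark_of(cam,q)[0]["point"],1).tolist() for q in("crock","holder","plank")])
E
python3 go.py 629 79 100 5.3
```

```text
t: 7.5
position: [640.7, -24.0, 196.2]
ee_rot: [[-0.089, 0.996, -0.004], [0.996, 0.089, -0.0], [-0.0, -0.004, -1.0]]
force: [-0.7, 0.8, -1.2]
gripper_width: 63.0
grasp_force: 15.0
t: 7.75
position: [639.1, -18.7, 198.7]
ee_rot: [[-0.093, 0.996, -0.002], [0.996, 0.093, 0.001], [0.001, -0.002, -1.0]]
force: [0.2, 0.0, -1.6]
gripper_width: 63.1
grasp_force: 15.0
[]
[[ 317.51805194  256.4213096 ]
 [ 316.91494534 -152.47340136]]
t 8.00 p [639.9, -19.2, 200.1] close-ang 5.4 F [-0.0, -0.1, -1.1] w 63.3 g 15.0 q6 -0.24
turn [0.0, 0.0, 0.1] shift [98.8, -1.7, 100.1]Traceback (most recent call last):
  File "<stdin>", line 7, in <module>
IndexError: list index out of range
```

View pics/w3.png

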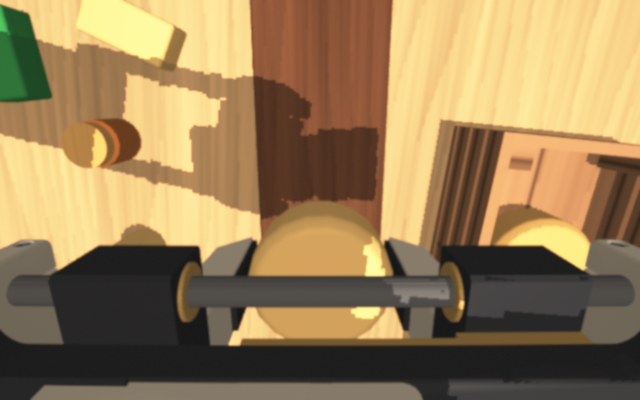

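Wrist view: the plank runs straight up the image, left edge (250,0) to (260,210) and right edge (392,0) to (382,210), with the wheel held at (320,275). I'll fit the plank edges and refine the crock and holder positions from the fixed cameras.

```bash
cat >> h.py <<'E'
def world(uv,i,z):
    K=i["camera_matrix"];d=(np.atleast_2d(uv)-K[:2,2])/[K[0,0],K[1,1]];s=d.copy()
    for _ in range(5): s=d/(1+i["k1"]*(s**2).sum(1,keepdims=True))
    v=np.c_[s,np.ones(len(s))]@i["pose"][:3,:3].T;o=i["pose"][:3,3];return o+v*((z-o[2])/v[:,2:])
def edges(im,i,rows,c0,half=110):
    g=cv2.GaussianBlur(im,(5,5),0)[:,:,0].astype(float);L=[];Rr=[]
    for v in rows:
        d=np.diff(g[v]);a=c0-half+np.argmin(d[c0-half:c0-30]);b=c0+30+np.argmax(d[c0+30:c0+half]);L.append([a+.5,v]);Rr.append([b+.5,v])
    o=[]
    for e in(L,Rr):
        w=world(np.array(e),i,15);f=np.polyfit(w[:,1],w[:,0],1);rs=w[:,0]-np.polyval(f,w[:,1]);k=abs(rs)<3;f=np.polyfit(w[k,1],w[k,0],1);o.append(f)
        print("edge slope %.4f x@79 %.1f n %d/%d y %.0f..%.0f"%(f[0],np.polyval(f,79),k.sum(),len(k),w[:,1].min(),w[:,1].max()))
    m=(o[0]+o[1])/2;print("centre slope %.4f x@79 %.1f"%(m[0],np.polyval(m,79)))
E
python3 - <<'E'
from h import *
i=imaging.camera_info("wrist");im=imaging.camera("wrist");edges(im,i,range(4,70,2),320)
for cam in("top","scene"):
  for k in range(5):
    imaging.camera(cam);print(cam,[[np.round(d["point"],1).tolist() for d in imaging.landmark_of(cam,q)[:1]] for q in("crock","holder","plank")])
E
```

```text
edge slope -0.0858 x@79 567.2 n 33/33 y 83..137
edge slope -0.0884 x@79 695.9 n 33/33 y 95..149
centre slope -0.0871 x@79 631.5
top [[[644.4, -100.0, 17.8]], [[611.4, 259.8, 18.0]], [[630.3, 78.9, 0.3]]]
top [[[644.6, -98.3, 16.1]], [[610.0, 259.2, 15.2]], [[631.3, 76.8, -0.5]]]
top [[[646.1, -104.6, 17.5]], [[612.4, 262.4, 17.3]], [[629.0, 76.9, -2.0]]]
top [[[645.8, -101.6, 19.3]], [[609.7, 260.9, 16.3]], [[630.4, 78.8, -0.5]]]
top [[[646.1, -102.9, 17.3]], [[610.9, 262.9, 15.2]], [[629.2, 77.8, -1.9]]]
scene [[[642.5, -100.2, 15.5]], [[612.6, 257.4, 14.6]], [[632.1, 78.6, 0.6]]]
scene [[[643.0, -104.7, 12.6]], [[611.6, 257.9, 14.3]], [[629.8, 80.2, -0.5]]]
scene [[[643.6, -101.1, 10.8]], [[611.4, 255.8, 14.2]], [[630.0, 81.6, 0.9]]]
scene [[[640.0, -101.9, 13.0]], [[611.5, 256.4, 13.7]], [[628.8, 79.7, 0.1]]]
scene [[[641.0, -103.2, 13.9]], [[455.4, 107.6, -5.1]], [[628.9, 80.9, -1.9]]]
```

```bash
python3 go.py 629.5 80 60 5.1 629.5 80 21 5.1
```

```text
t 10.05 p [640.1, -20.3, 199.7] close-ang 5.3 F [-0.0, -0.2, -1.3] w 63.2 g 15.0 q6 -0.24
turn [-0.0, 0.0, 0.2] shift [100.8, -1.4, 139.7]
turn [-0.0, 0.0, 0.2] shift [100.8, -1.4, 178.7]
```

```bash
python3 -m jog '[[[0,0,0.2],[25,0,15],50],[[0,0,0.2],[55,-1,45],50],[[0,0,0.2],[82,-1,75],50],[[0,0,0.2],[98,-1.4,105],50],[[0,0,0.2],[100.8,-1.4,130],50],[[0,0,0.2],[100.8,-1.4,142],50],[[0,0,0.2],[100.8,-1.4,142],50],[[0,0,0.2],[100.8,-1.4,142],50]]'
python3 go.py 629.5 80 21 5.1
```

```text
t: 10.72
position: [630.0, 79.3, 58.1]
ee_rot: [[-0.088, 0.996, 0.0], [0.996, 0.088, -0.0], [-0.0, 0.0, -1.0]]
force: [0.6, -0.6, -0.1]
gripper_width: 63.3
grasp_force: 15.0
t 10.72 p [630.0, 79.3, 58.1] close-ang 5.0 F [0.6, -0.6, -0.1] w 63.3 g 15.0 q6 -0.08
turn [0.0, 0.0, -0.1] shift [0.7, -0.4, 37.1]
```

```bash
python3 -m jog '[[[0,0,0],[0.7,-0.4,15],50],[[0,0,0],[0.7,-0.4,26],50],[[0,0,0],[0.7,-0.4,32],50],[[0,0,0],[0.7,-0.4,35],50],[[0,0,0],[0.7,-0.4,36.5],50],[[0,0,0],[0.7,-0.4,37],50],[[0,0,0],[0.7,-0.4,37],50]]'
python3 go.py 629.5 80 21 5.1
```

```text
t: 11.3
position: [629.4, 80.5, 21.2]
ee_rot: [[-0.088, 0.996, 0.001], [0.996, 0.088, -0.0], [-0.0, 0.001, -1.0]]
force: [-0.8, 0.3, -0.9]
gripper_width: 63.3
grasp_force: 15.0
t 11.30 p [629.4, 80.5, 21.2] close-ang 5.1 F [-0.8, 0.3, -0.9] w 63.3 g 15.0 q6 -0.08
turn [0.0, 0.0, -0.0] shift [-0.5, 0.0, 0.2]
```

```bash
python3 -m jog '[[[0,0,0],[0,0,0.8],50],[[0,0,0],[0,0,1],50],[[0,0,0],[0,0,1],66],[[0,0,0],[0,0,1],76],[[0,0,0],[0,0,1],88],[[0,0,0],[0,0,1],91],[[0,0,0],[0,0,1],91],[[0,0,0],[0,0,-20],91],[[0,0,0],[0,0,-50],91],[[0,0,0],[-20,0,-85],91],[[0,0,0],[-50,0,-120],91],[[0,0,0],[-80,0,-155],91]]'
python3 -m jog '[[[0,0,0],[-15,0,-25],91],[[0,0,0],[-15,0,-25],91],[[0,0,0],[-15,0,-25],91],[[0,0,0],[-15,0,-25],91]]'
python3 - <<'E'
from h import *
i=imaging.camera_info("wrist");im=imaging.camera("wrist");cv2.imwrite("pics/w4.png",im[:,:,::-1])
print(see("wrist","wheel",[629,80],15));edges(im,i,range(4,70,2),320)
for cam in("top","scene"):
  imaging.camera(cam);print(cam,see(cam,"wheel",[629,80],15),see(cam,"button",[381,-313]))
E
python3 go.py 381 -313 150 5.1
```

```text
t: 12.3
position: [635.4, 6.6, 170.7]
ee_rot: [[-0.09, 0.996, 0.0], [0.996, 0.09, -0.0], [-0.0, 0.0, -1.0]]
force: [1.9, -1.3, 0.5]
gripper_width: 90.8
grasp_force: 0.0
t: 12.63
position: [636.3, -7.8, 193.0]
ee_rot: [[-0.088, 0.996, -0.002], [0.996, 0.088, 0.0], [0.001, -0.002, -1.0]]
force: [-0.4, 0.7, -0.1]
gripper_width: 91.1
grasp_force: 0.0
([631.19, 78.777], 0.95)
edge slope -0.0910 x@79 567.2 n 33/33 y 94..148
edge slope -0.0917 x@79 696.2 n 33/33 y 106..159
centre slope -0.0914 x@79 631.7
top None None
scene ([628.368, 79.044], 0.97) ([381.253, -312.947], 0.79)
t 13.03 p [636.8, -7.8, 193.4] close-ang 5.1 F [0.3, 0.0, 0.0] w 90.7 g 0.0 q6 -0.22
turn [-0.0, -0.0, 0.0] shift [-281.2, -281.9, 43.6]
```

View pics/w4.png

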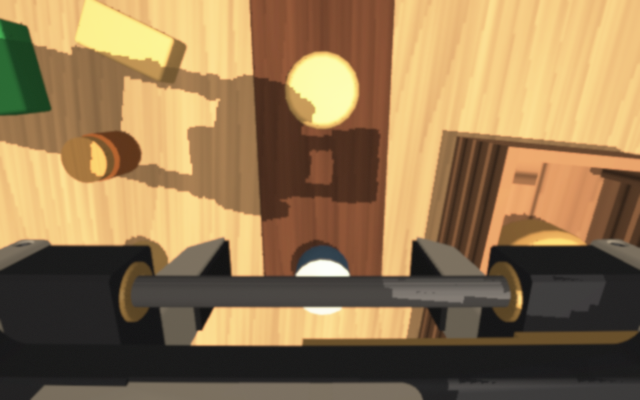

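The wrist view shows the wheel at (322,90), centred between the plank edges. The fit gives (631.2, 78.8) against a centre line at 631.7, so the wheel is placed well. Next is the button.

```bash
python3 -m jog '[[[0,0,0],[-20,-14,0],91],[[0,0,0],[-52,-36,0],91],[[0,0,0],[-86,-60,0],91],[[0,0,0],[-120,-83,0],91],[[0,0,0],[-154,-107,0],91],[[0,0,0],[-188,-131,0],91],[[0,0,0],[-222,-154,0],91],[[0,0,0],[-256,-178,0],91],[[0,0,0],[-290,-202,0],91],[[0,0,0],[-322,-224,0],91],[[0,0,0],[-348,-242,0],91],[[0,0,0],[-362,-283,0],91]]'
python3 -m jog '[[[0,0,0],[0,0,0],91],[[0,0,0],[0,0,0],91],[[0,0,0],[0,0,0],91],[[0,0,0],[0,0,0],91]]'
python3 - <<'E'
from h import *
im=imaging.camera("wrist");print(see("wrist","button",[381,-313]))
E
python3 go.py 381 -313 100 5.1
```

```text
t: 14.03
position: [389.3, -396.2, 193.8]
ee_rot: [[-0.088, 0.996, 0.002], [0.996, 0.088, -0.002], [-0.002, 0.002, -1.0]]
force: [-0.8, -0.0, 0.2]
gripper_width: 90.7
grasp_force: 0.0
t: 14.37
position: [389.6, -392.4, 194.1]
ee_rot: [[-0.09, 0.996, 0.001], [0.996, 0.09, -0.0], [-0.0, 0.001, -1.0]]
force: [-0.4, 0.6, 0.2]
gripper_width: 91.5
grasp_force: 0.0
([383.261, -313.046], 0.88)
t 14.47 p [389.7, -392.3, 194.1] close-ang 5.2 F [-0.1, 0.1, 0.9] w 91.1 g 0.0 q6 -1.02
turn [0.0, 0.0, 0.1] shift [79.8, -1.5, 94.0]
```

```bash
python3 -m jog '[[[0,0,0],[25,0,10],70],[[0,0,0],[55,-1,30],60],[[0,0,0],[75,-1,60],60],[[0,0,0],[79.8,-1,95],60],[[0,0,0],[79.8,-1,130],60],[[0,0,0],[79.8,-1,160],60],[[0,0,0],[79.8,-1,180],60],[[0,0,0],[79.8,-1,187],60],[[0,0,0],[79.8,-1,189],60],[[0,0,0],[79.8,-1,189],60],[[0,0,0],[79.8,-1,189],60],[[0,0,0],[79.8,-1,189],45]]' 8
python3 go.py 381.5 -313 5 5.1
```

```text
t: 15.47
position: [381.4, -314.5, 6.4]
ee_rot: [[-0.089, 0.996, 0.002], [0.996, 0.089, -0.002], [-0.002, 0.002, -1.0]]
force: [-0.5, 0.6, -0.1]
gripper_width: 56.5
grasp_force: 0.0
t 15.47 p [381.4, -314.5, 6.4] close-ang 5.1 F [-0.5, 0.6, -0.1] w 56.5 g 0.0 q6 -0.93
turn [0.1, 0.1, -0.0] shift [1.5, 0.3, 1.4]
```

```bash
python3 -m jog '[[[0,0,0],[1.5,0,1.5],45],[[0,0,0],[1.5,0,1.5],35],[[0,0,0],[1.5,0,1.5],30],[[0,0,0],[1.5,0,1.5],25],[[0,0,0],[1.5,0,1.5],25],[[0,0,0],[1.5,0,1.5],25],[[0,0,0],[1.5,0,1.5],25]]' 8
python3 go.py 381.5 -313 5 5.1
```

```text
t: 16.05
position: [380.5, -312.4, 3.8]
ee_rot: [[-0.088, 0.996, 0.0], [0.996, 0.088, -0.0], [-0.0, 0.0, -1.0]]
force: [-1.3, 0.5, 5.3]
gripper_width: 33.2
grasp_force: 8.0
t 16.05 p [380.5, -312.4, 3.8] close-ang 5.1 F [-1.3, 0.5, 5.3] w 33.2 g 8.0 q6 -0.93
turn [0.0, 0.0, -0.0] shift [-0.7, 1.0, -1.2]
```

```bash
python3 -m jog '[[[0,0,0],[0,0,-12],25],[[0,0,0],[0,0,-40],25],[[0,0,0],[0,0,-75],25],[[0,0,0],[15,10,-110],25],[[0,0,0],[45,30,-140],25],[[0,0,0],[78,50,-160],25],[[0,0,0],[112,72,-165],25],[[0,0,0],[146,94,-165],25],[[0,0,0],[180,116,-165],25],[[0,0,0],[214,138,-165],25],[[0,0,0],[248,160,-165],25],[[0,0,0],[270,175,-165],25]]' 8
python3 go.py 629.5 80 120 5.1
```

```text
t: 17.05
position: [531.7, -24.5, 168.3]
ee_rot: [[-0.09, 0.996, 0.0], [0.996, 0.09, 0.001], [0.001, 0.0, -1.0]]
force: [0.1, -0.4, 0.3]
gripper_width: 33.6
grasp_force: 8.0
t 17.05 p [531.7, -24.5, 168.3] close-ang 5.2 F [0.1, -0.4, 0.3] w 33.6 g 8.0 q6 -0.28
turn [0.0, -0.0, 0.1] shift [95.2, 106.8, 48.4]
```

```bash
python3 -m jog '[[[0,0,0],[20,22,0],25],[[0,0,0],[45,51,0],25],[[0,0,0],[70,78,10],25],[[0,0,0],[88,98,30],25],[[0,0,0],[95.2,106.8,55],25],[[0,0,0],[95.2,106.8,78],25],[[0,0,0],[95.2,106.8,90],25],[[0,0,0],[95.2,106.8,93],25],[[0,0,0],[95.2,106.8,93],25],[[0,0,0],[95.2,106.8,93],25]]' 8
python3 go.py 629.5 79.8 56 5.2
```

```text
t: 17.88
position: [629.4, 75.8, 76.7]
ee_rot: [[-0.088, 0.996, 0.002], [0.996, 0.088, -0.0], [-0.0, 0.002, -1.0]]
force: [0.6, 0.2, -0.2]
gripper_width: 33.3
grasp_force: 8.0
t 17.88 p [629.4, 75.8, 76.7] close-ang 5.0 F [0.6, 0.2, -0.2] w 33.3 g 8.0 q6 -0.09
turn [0.1, 0.0, -0.2] shift [3.9, 0.5, 20.7]
```

```bash
python3 -m jog '[[[0,0,0],[4,0.5,8],25],[[0,0,0],[4,0.5,15],25],[[0,0,0],[4,0.5,18.5],25],[[0,0,0],[4,0.5,20],25],[[0,0,0],[4,0.5,20.5],25],[[0,0,0],[4,0.5,20.5],25],[[0,0,0],[4,0.5,20.5],25]]' 8
python3 go.py 629.5 79.8 55 5.2
```

```text
t: 18.47
position: [629.1, 80.4, 55.1]
ee_rot: [[-0.088, 0.996, 0.0], [0.996, 0.088, -0.0], [-0.0, 0.0, -1.0]]
force: [0.4, -0.5, -1.2]
gripper_width: 33.5
grasp_force: 8.0
t 18.47 p [629.1, 80.4, 55.1] close-ang 5.1 F [0.4, -0.5, -1.2] w 33.5 g 8.0 q6 -0.08
turn [0.0, 0.0, -0.1] shift [-0.6, 0.4, 0.1]
```

```bash
python3 -m jog '[[[0,0,0],[-0.6,0.3,0.5],25],[[0,0,0],[-0.6,0.3,0.8],25],[[0,0,0],[-0.6,0.3,0.8],35],[[0,0,0],[-0.6,0.3,0.8],38],[[0,0,0],[-0.6,0.3,0.8],46],[[0,0,0],[-0.6,0.3,0.8],60],[[0,0,0],[-0.6,0.3,0.8],60],[[0,0,0],[0,0,-20],60],[[0,0,0],[0,0,-50],60],[[0,0,0],[-20,0,-85],70],[[0,0,0],[-50,0,-115],80],[[0,0,0],[-80,0,-140],91.8]]' 8
python3 -m jog '[[[0,0,0],[-10,0,-5],91.8],[[0,0,0],[-10,0,-5],91.8],[[0,0,0],[-10,0,-5],91.8],[[0,0,0],[-10,0,-5],91.8]]'
python3 - <<'E'
from h import *
i=imaging.camera_info("wrist");im=imaging.camera("wrist");cv2.imwrite("pics/w5.png",im[:,:,::-1])
print(see("wrist","wheel",[629,80],15),see("wrist","button",[629,80],51));edges(im,i,range(4,50,2),320)
imaging.camera("scene");print(see("scene","wheel",[629,80],15),see("scene","button",[629,80],51))
E
python3 go.py 453 106 150 -21 453 106 150 -23
```

```text
t: 19.47
position: [636.3, 0.7, 197.5]
ee_rot: [[-0.091, 0.996, 0.002], [0.996, 0.091, -0.0], [-0.0, 0.002, -1.0]]
force: [0.2, 0.1, 0.0]
gripper_width: 75.5
grasp_force: 0.0
t: 19.8
position: [635.9, -8.0, 198.0]
ee_rot: [[-0.089, 0.996, -0.003], [0.996, 0.089, 0.001], [0.001, -0.003, -1.0]]
force: [0.1, 0.6, -0.6]
gripper_width: 91.4
grasp_force: 0.0
([631.75, 78.667], 0.93) ([631.793, 79.342], 0.88)
edge slope -0.0922 x@79 567.2 n 23/23 y 112..149
edge slope -0.0905 x@79 696.0 n 23/23 y 124..160
centre slope -0.0914 x@79 631.6
([632.254, 67.761], 0.66) ([628.751, 80.755], 0.84)
t 20.10 p [636.6, -8.4, 199.3] close-ang 5.1 F [-0.4, 0.5, 0.8] w 91.8 g 0.0 q6 -0.22
turn [-0.1, 0.0, 26.1] shift [130.3, -172.6, 49.5]
turn [-0.1, 0.0, 28.1] shift [130.3, -172.6, 49.5]
```

View pics/w5.png

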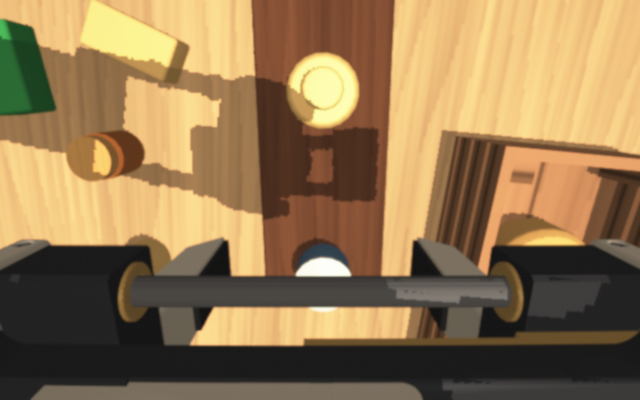

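The view shows the button at (322,88), concentric on the wheel: the fits agree within 1 mm. Next is the brick.

```bash
python3 -m jog '[[[0,0,4],[6,-25,0],91.8],[[0,0,9],[14,-62,0],91.8],[[0,0,14],[22,-100,0],91.8],[[0,0,19],[30,-138,0],91.8],[[0,0,23],[37,-166,0],91.8],[[0,0,27],[39.6,-179,0],91.8],[[0,0,27],[39.6,-179,0],91.8],[[0,0,27],[39.6,-179,0],91.8],[[0,0,27],[39.6,-179,0],91.8]]'
python3 - <<'E'
from h import *
im=imaging.camera("wrist");cv2.imwrite("pics/w6.png",im[:,:,::-1]);print(see("wrist","brick",[453.5,105,-.4]))
E
python3 go.py 453.5 105.5 100 -22 453.5 105.5 10 -22
```

```text
t: 20.85
position: [456.3, 14.3, 200.3]
ee_rot: [[0.372, 0.928, 0.002], [0.928, -0.372, -0.0], [0.0, 0.002, -1.0]]
force: [0.5, -0.1, -0.4]
gripper_width: 91.9
grasp_force: 0.0
([457.45, 106.233, -0.373], 0.93)
t 20.95 p [456.2, 14.2, 199.8] close-ang -21.9 F [-0.2, -0.2, -0.5] w 92.0 g 0.0 q6 0.24
turn [0.0, -0.0, 0.1] shift [83.7, -36.5, 99.8]
turn [0.0, -0.0, 0.1] shift [83.7, -36.6, 189.8]
```

View pics/w6.png

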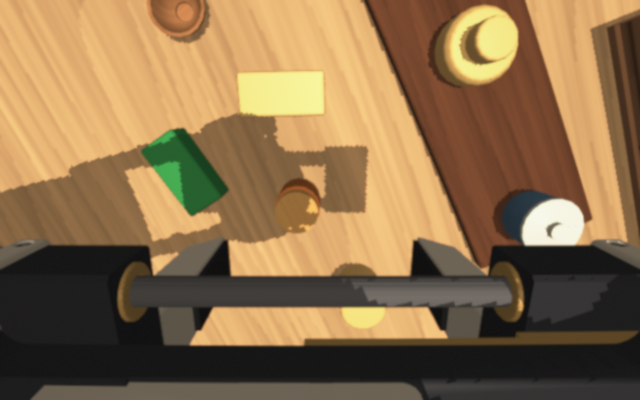

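Wrist view: the yellow brick is at (281,93), nearly aligned with the closing line, and the green block at (185,172) is clear of the fingers. I'll grip the brick along its length.

```bash
python3 -m jog '[[[0,0,-0.4],[25,-11,10],91.8],[[0,0,-0.4],[55,-23,35],91.8],[[0,0,-0.4],[77,-33,70],91.8],[[0,0,-0.4],[84.6,-35.7,105],91.8],[[0,0,-0.4],[84.6,-35.7,135],91.8],[[0,0,-0.4],[84.6,-35.7,150],91.8],[[0,0,-0.4],[84.6,-35.7,154],91.8],[[0,0,-0.4],[84.6,-35.7,154],91.8],[[0,0,-0.4],[84.6,-35.7,154],91.8],[[0,0,-0.4],[84.6,-35.7,154],91.8]]' 15
python3 go.py 454.5 106 8 -21.5
```

```text
t: 21.78
position: [454.8, 106.1, 47.1]
ee_rot: [[0.367, 0.93, 0.003], [0.93, -0.367, 0.0], [0.001, 0.002, -1.0]]
force: [0.3, -0.6, -0.6]
gripper_width: 91.9
grasp_force: 0.0
t 21.78 p [454.8, 106.1, 47.1] close-ang -21.5 F [0.3, -0.6, -0.6] w 91.9 g 0.0 q6 0.44
turn [0.1, -0.1, -0.0] shift [-0.2, -0.4, 39.1]
```

```bash
python3 -m jog '[[[0,0,0],[0,-0.4,6],91.8],[[0,0,0],[0,-0.4,12],91.8],[[0,0,0],[0,-0.4,18],91.8],[[0,0,0],[0,-0.4,18],91.8]]' 15
python3 -m jog '[[[0,0,0],[0,0,8],91.8],[[0,0,0],[0,0,15],91.8],[[0,0,0],[0,0,20],91.8],[[0,0,0],[0,0,21],91.8],[[0,0,0],[0,0,21],91.8],[[0,0,0],[0,0,21],80],[[0,0,0],[0,0,21],74],[[0,0,0],[0,0,21],70],[[0,0,0],[0,0,21],70],[[0,0,0],[0,0,21],70]]' 15
python3 go.py 454.5 106 8 -21.5
```

```text
t: 22.12
position: [452.5, 106.2, 27.0]
ee_rot: [[0.367, 0.93, -0.002], [0.93, -0.367, -0.0], [-0.001, -0.001, -1.0]]
force: [-0.7, 0.3, 0.6]
gripper_width: 91.7
grasp_force: 0.0
t: 22.95
position: [453.4, 106.4, 7.2]
ee_rot: [[0.367, 0.93, 0.001], [0.93, -0.367, -0.0], [0.0, 0.001, -1.0]]
force: [1.2, -0.3, 0.1]
gripper_width: 80.1
grasp_force: 15.0
t 22.95 p [453.4, 106.4, 7.2] close-ang -21.5 F [1.2, -0.3, 0.1] w 80.1 g 15.0 q6 0.44
turn [0.0, -0.0, -0.0] shift [0.1, 1.2, -0.8]
```

```bash
python3 -m jog '[[[0,0,0],[0,0,-12],70],[[0,0,0],[0,0,-40],70],[[0,0,0],[0,0,-75],70],[[0,0,0],[0,0,-110],70],[[0,0,0],[0,0,-135],70],[[0,0,0],[0,0,-145],70],[[0,0,0],[0,0,-145],70]]' 15
python3 go.py 637.7 -10.6 150 5.2
```

```text
t: 23.53
position: [454.6, 106.5, 154.6]
ee_rot: [[0.367, 0.93, 0.006], [0.93, -0.367, 0.0], [0.002, 0.005, -1.0]]
force: [0.7, -0.4, -0.8]
gripper_width: 80.0
grasp_force: 15.0
t 23.53 p [454.6, 106.5, 154.6] close-ang -21.5 F [0.7, -0.4, -0.8] w 80.0 g 15.0 q6 0.44
turn [0.3, -0.1, -26.7] shift [-41.8, 213.3, 5.7]
```

```bash
python3 -m jog '[[[0,0,-5],[-5,25,0],70],[[0,0,-10],[-12,60,0],70],[[0,0,-15],[-20,100,0],70],[[0,0,-20],[-28,140,0],70],[[0,0,-24],[-35,178,0],70],[[0,0,-26.7],[-40,205,3],70],[[0,0,-26.7],[-41.8,213.3,5],70],[[0,0,-26.7],[-41.8,213.3,5],70],[[0,0,-26.7],[-41.8,213.3,5],70],[[0,0,-26.7],[-41.8,213.3,5],70]]' 15
python3 go.py 637.7 -10.6 50 5.2
```

```text
t: 24.37
position: [634.8, -9.7, 146.2]
ee_rot: [[-0.09, 0.996, -0.002], [0.996, 0.09, 0.001], [0.001, -0.002, -1.0]]
force: [-0.6, 1.2, -1.5]
gripper_width: 80.1
grasp_force: 15.0
t 24.37 p [634.8, -9.7, 146.2] close-ang 5.2 F [-0.6, 1.2, -1.5] w 80.1 g 15.0 q6 -0.23
turn [-0.1, -0.0, -0.0] shift [-1.2, 3.1, 96.2]
```

```bash
python3 -m jog '[[[0,0,0],[-1,2,15],70],[[0,0,0],[-1,2,45],70],[[0,0,0],[-1,2,75],70],[[0,0,0],[-1,2,92],70],[[0,0,0],[-1,2,96],70],[[0,0,0],[-1,2,96],70],[[0,0,0],[-1,2,96],70],[[0,0,0],[-1,2,96],70]]' 15
python3 go.py 637.7 -10.6 23 5.2
```

```text
t: 25.03
position: [639.3, -11.4, 53.1]
ee_rot: [[-0.091, 0.996, 0.003], [0.996, 0.091, -0.0], [-0.001, 0.003, -1.0]]
force: [1.0, -0.5, -1.1]
gripper_width: 80.2
grasp_force: 15.0
t 25.03 p [639.3, -11.4, 53.1] close-ang 5.2 F [1.0, -0.5, -1.1] w 80.2 g 15.0 q6 -0.23
turn [0.2, 0.0, -0.0] shift [1.0, -1.7, 30.1]
```

```bash
python3 -m jog '[[[0,0,0],[1,-1,10],70],[[0,0,0],[1,-1,20],70],[[0,0,0],[1,-1,26],70],[[0,0,0],[1,-1,29],70],[[0,0,0],[1,-1,29],70],[[0,0,0],[1,-1,29],70],[[0,0,0],[1,-1,29],70],[[0,0,0],[1,-1,29],70]]' 15
python3 go.py 637.7 -10.6 22.5 5.2
```

```text
t: 25.7
position: [637.2, -10.8, 21.7]
ee_rot: [[-0.09, 0.996, -0.0], [0.996, 0.09, -0.0], [-0.0, -0.0, -1.0]]
force: [0.1, -0.5, -1.6]
gripper_width: 80.2
grasp_force: 15.0
t 25.70 p [637.2, -10.8, 21.7] close-ang 5.2 F [0.1, -0.5, -1.6] w 80.2 g 15.0 q6 -0.23
turn [-0.0, 0.0, -0.0] shift [0.1, 0.5, -0.8]
```

Good. I'll lower it slightly, release, rise straight up, and look from the crock side.

```bash
python3 -m jog '[[[0,0,0],[0,0.4,0.5],70],[[0,0,0],[0,0.4,0.8],70],[[0,0,0],[0,0.4,0.8],82],[[0,0,0],[0,0.4,0.8],86],[[0,0,0],[0,0.4,0.8],91.8],[[0,0,0],[0,0.4,0.8],91.8],[[0,0,0],[0,0,-15],91.8],[[0,0,0],[0,0,-40],91.8],[[0,0,0],[0,0,-75],91.8],[[0,0,0],[-15,0,-110],91.8],[[0,0,0],[-45,0,-145],91.8],[[0,0,0],[-80,0,-175],91.8]]' 15
python3 -m jog '[[[0,0,0],[-10,0,0],91.8],[[0,0,0],[-10,0,0],91.8],[[0,0,0],[-10,0,0],91.8],[[0,0,0],[-10,0,0],91.8]]'
python3 - <<'E'
from h import *
i=imaging.camera_info("wrist");im=imaging.camera("wrist");cv2.imwrite("pics/w7.png",im[:,:,::-1])
print(see("wrist","brick",[638,-11,.09],15),see("wrist","wheel",[629,80],15))
imaging.camera("scene");print(see("scene","brick",[638,-11,.09],15),see("scene","drum",[450,-116]))
E
python3 go.py 450 -200 190 5.2
```

```text
t: 26.7
position: [644.3, -83.1, 194.0]
ee_rot: [[-0.093, 0.996, 0.002], [0.996, 0.093, -0.0], [-0.0, 0.002, -1.0]]
force: [1.7, -0.7, -0.2]
gripper_width: 91.6
grasp_force: 0.0
t: 27.03
position: [643.9, -92.5, 189.3]
ee_rot: [[-0.091, 0.996, -0.003], [0.996, 0.091, 0.001], [0.002, -0.003, -1.0]]
force: [0.4, -0.1, 0.3]
gripper_width: 91.5
grasp_force: 0.0
([639.596, -9.785, 0.103], 0.95) ([634.049, 54.801], 0.25)
([636.967, -10.351, 0.1], 0.88) ([451.227, -115.177], 0.89)
t 27.33 p [644.7, -92.9, 190.6] close-ang 5.2 F [-0.1, 0.1, -0.5] w 92.2 g 0.0 q6 -0.35
turn [-0.0, -0.0, 0.0] shift [-88.9, -203.6, 0.8]
```

View pics/w7.png

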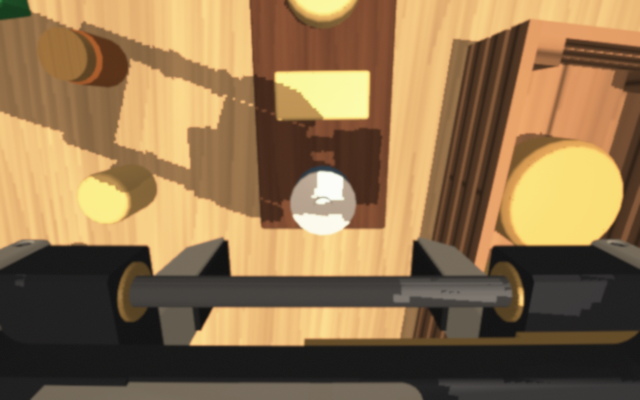

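Wrist view: the brick is at (322,95), square and centred on the plank between the wheel and the crock at (323,203). I'll check the plank's end edge for the mid-position, then move to the drum.

```bash
python3 - <<'E'
from h import *
i=imaging.camera_info("wrist");im=imaging.camera("wrist")
print("plank end",world([[280,228],[323,228],[370,228]],i,15).round(1).tolist(),see("wrist","crock",[645,-102],15))
g=im[205:245,365:380].mean((1,2));print(205+np.argmax(np.diff(g)))
E
python3 -m jog '[[[0,0,0],[-8,-20,0],91.8],[[0,0,0],[-22,-50,0],91.8],[[0,0,0],[-38,-86,0],91.8],[[0,0,0],[-54,-123,0],91.8],[[0,0,0],[-69,-158,0],91.8],[[0,0,0],[-82,-188,0],91.8],[[0,0,0],[-89,-203,0],91.8],[[0,0,0],[-89,-203,0],91.8],[[0,0,0],[-89,-203,0],91.8],[[0,0,0],[-89,-203,0],91.8],[[0,0,0],[-89,-203,0],91.8]]'
python3 - <<'E'
from h import *
im=imaging.camera("wrist");print(see("wrist","drum",[450,-116]))
E
python3 go.py 451 -116 65 5.2 451 -116 20 5.2
```

```text
plank end [[609.3, -144.3, 15.0], [653.7, -140.2, 15.0], [702.3, -135.7, 15.0]] ([648.75, -101.128], 0.86)
227
t: 28.35
position: [451.6, -200.2, 191.2]
ee_rot: [[-0.091, 0.996, 0.001], [0.996, 0.091, -0.0], [-0.0, 0.001, -1.0]]
force: [0.3, 0.1, 0.0]
gripper_width: 91.6
grasp_force: 0.0
([452.869, -115.588], 0.94)
t 28.45 p [451.4, -200.1, 191.0] close-ang 5.3 F [-0.5, 0.6, -0.8] w 92.0 g 0.0 q6 -0.66
turn [0.0, -0.0, 0.1] shift [83.8, 7.3, 126.0]
turn [0.0, -0.0, 0.1] shift [83.8, 7.3, 171.0]
```

```bash
python3 -m jog '[[[0,0,0],[25,2,10],91.8],[[0,0,0],[55,5,30],91.8],[[0,0,0],[78,7,60],91.8],[[0,0,0],[83.8,7.3,90],91.8],[[0,0,0],[83.8,7.3,108],91.8],[[0,0,0],[83.8,7.3,108],91.8],[[0,0,0],[83.8,7.3,125],91.8],[[0,0,0],[83.8,7.3,145],91.8],[[0,0,0],[83.8,7.3,162],91.8],[[0,0,0],[83.8,7.3,170],91.8],[[0,0,0],[83.8,7.3,170],85],[[0,0,0],[83.8,7.3,170],75]]' 15
python3 -m jog '[[[0,0,0],[0,0,0],65],[[0,0,0],[0,0,0],55],[[0,0,0],[0,0,0],45],[[0,0,0],[0,0,0],40],[[0,0,0],[0,0,0],40],[[0,0,0],[0,0,0],40],[[0,0,0],[0,0,0],40]]' 15
python3 go.py 451 -116 20 5.2
```

```text
t: 29.45
position: [451.0, -116.8, 21.8]
ee_rot: [[-0.09, 0.996, 0.001], [0.996, 0.09, -0.0], [-0.0, 0.0, -1.0]]
force: [-0.3, 0.7, 0.6]
gripper_width: 82.9
grasp_force: 0.0
t: 30.03
position: [450.6, -116.7, 21.5]
ee_rot: [[-0.09, 0.996, 0.001], [0.996, 0.09, -0.0], [-0.0, 0.001, -1.0]]
force: [0.5, 0.6, 4.9]
gripper_width: 47.6
grasp_force: 15.0
t 30.03 p [450.6, -116.7, 21.5] close-ang 5.2 F [0.5, 0.6, 4.9] w 47.6 g 15.0 q6 -0.51
turn [0.0, 0.0, -0.0] shift [0.7, 0.5, 1.5]
```

```bash
python3 -m jog '[[[0,0,0],[0,0,-12],40],[[0,0,0],[0,0,-40],40],[[0,0,0],[0,0,-75],40],[[0,0,0],[0,0,-110],40],[[0,0,0],[0,0,-140],40],[[0,0,0],[0,0,-155],40],[[0,0,0],[0,0,-155],40]]' 15
python3 go.py 621.3 168.2 170 5.2
```

```text
t: 30.62
position: [452.0, -117.3, 179.5]
ee_rot: [[-0.09, 0.996, 0.006], [0.996, 0.09, -0.003], [-0.003, 0.006, -1.0]]
force: [0.1, -0.4, -1.4]
gripper_width: 47.6
grasp_force: 15.0
t 30.62 p [452.0, -117.3, 179.5] close-ang 5.2 F [0.1, -0.4, -1.4] w 47.6 g 15.0 q6 -0.51
turn [0.3, 0.2, -0.0] shift [269.1, 194.3, 9.8]
```

```bash
python3 -m jog '[[[0,0,0],[18,13,0],40],[[0,0,0],[42,30,0],40],[[0,0,0],[72,52,0],40],[[0,0,0],[104,75,0],40],[[0,0,0],[136,98,0],40],[[0,0,0],[168,121,0],40],[[0,0,0],[200,144,0],40],[[0,0,0],[230,166,0],40],[[0,0,0],[252,182,0],40],[[0,0,0],[265,191,0],40],[[0,0,0],[269,194,0],40],[[0,0,0],[269,194,0],40]]' 15
python3 -m jog '[[[0,0,0],[0,0,0],40],[[0,0,0],[0,0,0],40],[[0,0,0],[0,0,0],40]]'
python3 go.py 621.3 168.2 60 5.2
```

```text
t: 31.62
position: [618.7, 169.6, 173.9]
ee_rot: [[-0.092, 0.996, -0.003], [0.996, 0.092, -0.001], [-0.0, -0.003, -1.0]]
force: [-0.2, -0.3, -0.3]
gripper_width: 47.6
grasp_force: 15.0
t: 31.87
position: [618.9, 167.5, 176.2]
ee_rot: [[-0.089, 0.996, -0.0], [0.996, 0.089, -0.0], [-0.0, -0.0, -1.0]]
force: [-0.0, -0.1, -0.5]
gripper_width: 47.4
grasp_force: 15.0
t 31.87 p [618.9, 167.5, 176.2] close-ang 5.1 F [-0.0, -0.1, -0.5] w 47.4 g 15.0 q6 0.06
turn [-0.0, 0.0, -0.1] shift [0.6, 2.5, 116.2]
```

```bash
python3 -m jog '[[[0,0,0],[0.5,2.3,15],40],[[0,0,0],[0.5,2.3,42],40],[[0,0,0],[0.5,2.3,75],40],[[0,0,0],[0.5,2.3,100],40],[[0,0,0],[0.5,2.3,114],40],[[0,0,0],[0.5,2.3,117],40],[[0,0,0],[0.5,2.3,117],40],[[0,0,0],[0.5,2.3,117],40],[[0,0,0],[0.5,2.3,117],40]]' 15
python3 go.py 621.3 168.2 37.3 5.2
```

```text
t: 32.62
position: [622.7, 169.4, 61.0]
ee_rot: [[-0.09, 0.996, 0.003], [0.996, 0.09, 0.0], [0.0, 0.003, -1.0]]
force: [-0.2, -0.2, -0.6]
gripper_width: 47.6
grasp_force: 15.0
t 32.62 p [622.7, 169.4, 61.0] close-ang 5.2 F [-0.2, -0.2, -0.6] w 47.6 g 15.0 q6 0.06
turn [0.2, -0.0, -0.0] shift [-1.1, -1.5, 23.7]
```

```bash
python3 -m jog '[[[0,0,0],[-0.5,-1,8],40],[[0,0,0],[-0.5,-1,16],40],[[0,0,0],[-0.5,-1,20],40],[[0,0,0],[-0.5,-1,22.5],40],[[0,0,0],[-0.5,-1,23],40],[[0,0,0],[-0.5,-1,23],40],[[0,0,0],[-0.5,-1,23],40],[[0,0,0],[-0.5,-1,23],40]]' 15
python3 go.py 621.3 168.2 36.5 5.2
```

```text
t: 33.28
position: [620.3, 168.9, 36.4]
ee_rot: [[-0.09, 0.996, -0.001], [0.996, 0.09, -0.0], [-0.0, -0.001, -1.0]]
force: [-3.0, -0.7, 4.6]
gripper_width: 47.7
grasp_force: 15.0
t 33.28 p [620.3, 168.9, 36.4] close-ang 5.2 F [-3.0, -0.7, 4.6] w 47.7 g 15.0 q6 0.06
turn [-0.0, 0.0, -0.0] shift [-0.8, 0.9, -0.1]
```

```bash
python3 -m jog '[[[0,0,0],[-0.3,0.7,-0.4],40],[[0,0,0],[-0.3,0.7,-0.3],40],[[0,0,0],[-0.3,0.7,-0.3],50],[[0,0,0],[-0.3,0.7,-0.3],56],[[0,0,0],[-0.3,0.7,-0.3],70],[[0,0,0],[-0.3,0.7,-0.3],85],[[0,0,0],[-0.3,0.7,-0.3],85],[[0,0,0],[-0.3,0.7,-15],85],[[0,0,0],[-0.3,0.7,-40],85],[[0,0,0],[-0.3,0.7,-75],85],[[0,0,0],[-10,0,-110],85],[[0,0,0],[-40,0,-145],85]]' 15
python3 -m jog '[[[0,0,0],[-30,0,-15],91.8],[[0,0,0],[-42,0,-20],91.8],[[0,0,0],[-42,0,-20],91.8],[[0,0,0],[-42,0,-20],91.8],[[0,0,0],[-42,0,-20],91.8]]'
python3 - <<'E'
from h import *
i=imaging.camera_info("wrist");im=imaging.camera("wrist");cv2.imwrite("pics/w8.png",im[:,:,::-1])
print(see("wrist","drum",[621,169],15),[np.round(d["point"],1).tolist() for d in imaging.landmark_of("wrist","holder")]);edges(im,i,range(60,150,4),320)
im=imaging.camera("scene");cv2.imwrite("pics/s8.png",im[:,:,::-1]);print(see("scene","drum",[621,169],15))
E
python3 go.py 450 0 220 5.2
```

```text
t: 34.28
position: [623.5, 134.6, 179.8]
ee_rot: [[-0.094, 0.996, 0.001], [0.996, 0.094, 0.001], [0.001, 0.001, -1.0]]
force: [1.0, 0.2, 1.0]
gripper_width: 84.9
grasp_force: 0.0
t: 34.7
position: [626.8, 91.1, 196.1]
ee_rot: [[-0.091, 0.996, -0.003], [0.996, 0.091, 0.001], [0.001, -0.003, -1.0]]
force: [0.4, 0.3, -0.3]
gripper_width: 91.8
grasp_force: 0.0
([623.511, 170.038], 0.92) []
edge slope -0.0405 x@79 561.1 n 4/23 y 120..201
edge slope -0.0937 x@79 696.3 n 23/23 y 131..212
centre slope -0.0671 x@79 628.7
([619.594, 173.766], 0.84)
t 34.95 p [627.4, 91.1, 196.9] close-ang 5.2 F [1.0, -0.2, -0.0] w 92.0 g 0.0 q6 -0.07
turn [-0.1, -0.0, 0.0] shift [-74.5, -185.0, -22.9]
```

View pics/w8.png

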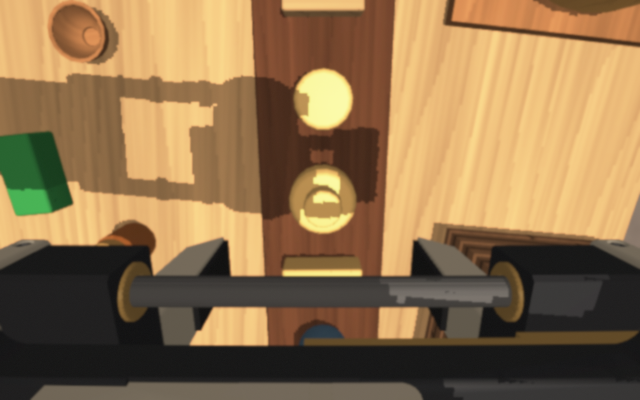

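Wrist view: the drum is upright at (323,99), the wheel and button at (323,200), the brick at (322,265) and the holder edge at (322,12), all in line. I'll retreat and take a final check.

```bash
python3 -m jog '[[[0,0,0],[-15,-20,-10],91.8],[[0,0,0],[-40,-45,-25],91.8],[[0,0,0],[-70,-72,-40],91.8],[[0,0,0],[-100,-98,-40],91.8],[[0,0,0],[-130,-124,-40],91.8],[[0,0,0],[-160,-150,-40],91.8],[[0,0,0],[-190,-170,-40],91.8],[[0,0,0],[-220,-185,-40],91.8],[[0,0,0],[-250,-200,-40],91.8],[[0,0,0],[-280,-210,-40],91.8],[[0,0,0],[-300,-215,-40],91.8],[[0,0,0],[-300,-215,-40],91.8]]'
python3 -m jog '[[[0,0,0],[-20,0,0],91.8],[[0,0,0],[-50,0,0],91.8],[[0,0,0],[-85,0,0],91.8],[[0,0,0],[-110,0,0],91.8],[[0,0,0],[-120,0,0],91.8],[[0,0,0],[-120,0,0],91.8],[[0,0,0],[-120,0,0],91.8],[[0,0,0],[-120,0,0],91.8]]'
python3 - <<'E'
from h import *
for c in("top","scene"):
    im=imaging.camera(c);print(c,[(n,see(c,n,p,z,30)) for n,p,z in(("wheel",[629,79],15),("button",[629,79],51),("brick",[638,-10,.09],15),("drum",[621,169],15),("crock",[645,-102],15))])
    print([(q,[np.round(d["point"],0).tolist() for d in imaging.landmark_of(c,q)[:1]]) for q in("honey_jar","tumbler","bowl","holder")])
cv2.imwrite("pics/s9.png",cv2.resize(im[90:290,140:460],None,fx=2.5,fy=2.5)[:,:,::-1]);print(status.get_state()["t"])
E
```

```text
t: 35.95
position: [440.0, -231.3, 237.6]
ee_rot: [[-0.087, 0.996, 0.0], [0.996, 0.087, -0.002], [-0.001, -0.0, -1.0]]
force: [0.9, 0.2, 0.3]
gripper_width: 91.7
grasp_force: 0.0
t: 36.62
position: [451.6, -345.7, 237.7]
ee_rot: [[-0.091, 0.996, -0.0], [0.996, 0.091, 0.001], [0.001, -0.0, -1.0]]
force: [0.5, -0.9, -0.6]
gripper_width: 91.9
grasp_force: 0.0
top [('wheel', ([627.019, 76.504], 0.87)), ('button', ([626.065, 78.607], 0.81)), ('brick', ([636.184, -11.416, 0.131], 0.82)), ('drum', ([618.862, 168.182], 0.84)), ('crock', ([645.447, -102.43], 0.82))]
[('honey_jar', [[649.0, -100.0, 15.0]]), ('tumbler', [[395.0, -211.0, -1.0]]), ('bowl', [[397.0, 212.0, -4.0]]), ('holder', [[612.0, 261.0, 15.0]])]
scene [('wheel', ([631.777, 69.245], 0.63)), ('button', ([629.246, 80.516], 0.74)), ('brick', ([637.662, -11.044, 0.086], 0.86)), ('drum', ([620.459, 173.662], 0.76)), ('crock', ([646.338, -102.235], 0.82))]
[('honey_jar', [[430.0, 5.0, -2.0]]), ('tumbler', [[394.0, -209.0, 3.0]]), ('bowl', [[403.0, 209.0, 1.0]]), ('holder', [[611.0, 259.0, 14.0]])]
37.6167
```

View pics/s9.png

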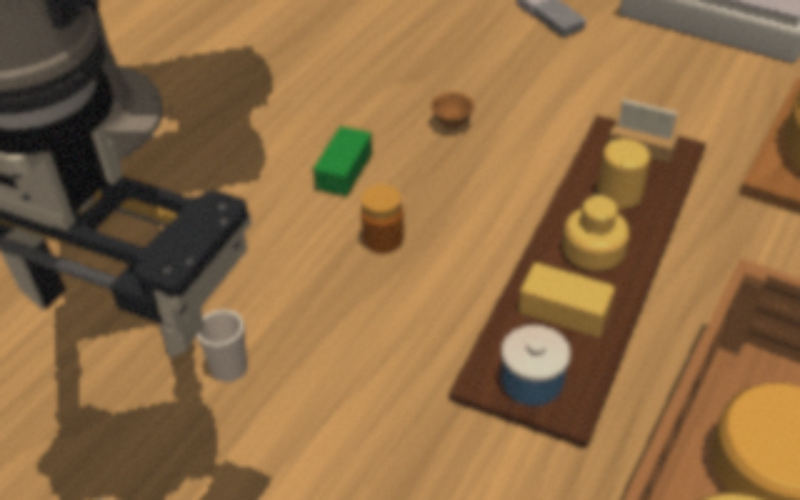

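The final view shows the crock (535,365), brick (567,298), wheel with button (597,235), drum (624,172) and holder (645,130) in line on the plank. The jar, tumbler and bowl haven't moved, so I'm handing in.

```bash
python3 -c "
from rig import ticket
print(ticket.finish_job())"
```

```text
the job is handed in; nothing more can be done
None
```

The plank is dressed as asked and handed in at about 38 s: wheel in the middle with the button on top, brick square on the crock side and drum upright on the card-holder side; my close-up camera fits put all four within about 2 mm of target, and the jar, tumbler and bowl were left where they stood.

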